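# Load the hot filter disc into the sprung cradle of the brewing stand

### The arm

A 6-joint arm with a two-finger parallel gripper is mounted at the origin on the work surface; the furniture and walls round the work are solid. World frame = base frame: x ahead of the robot, y to its left, z up, the work surface at z = 0. Lengths are in mm, angles in rad, forces in N, time in s.
With the tool pointing down it reaches from about 400 to 825 mm from the base axis. Payload 7 kg.
Tool frame: the origin (TCP) lies midway between the tips of the shut fingers; the grasp point (between the pads) lies 19 mm behind it (bot.grasp_offset is the z of the grasp point in the tool frame, in mm); z points along the fingers, y is the line along which they close (so a half turn about z gives the same grasp; the last joint's range is limited). The gripper opens to 88 mm and grips with 3 to 60 N. Pads are 19 mm wide; open, the fingers measure 130 mm over their backs; the gripper's body (78 mm by 193 mm) begins 47 mm behind the grasp point.
Start: joints at [1.514, 0.359, 0.012, 0, -1.224, -0.288], TCP at [228.163, 635.245, 226.561] pointing down, gripper open.
Joint ranges: [-3.07, 3.07], [-1.43, 2.12], [-1.02, 1.25], [-3.03, 1.67], [-3.05, -0], [-3.03, 3.03]. Speed limits (rad/s): [2.39, 2.39, 3.01, 3.14, 3.14, 3.14].

### API

Orientations are given as a 3x3 rotation matrix whose columns are the frame's x, y, z axes.
In Python, from plant import bot gives the robot as it stands.
- The arm moves only by the shell command python3 -m crank 'ROWS' [FORCE]. ROWS is JSON, a list that holds one entry, the list of rows, each a list of 5 numbers: the shift along the world's x, y, z scaled (see below), then the turn about the world's z scaled (see below), then the gripper command: -1 is fully open, 1 is shut, values between are in proportion. In form: [[[tx, ty, tz, twist, jaw], ...]]. A call has 1 to 5 rows; each row is the pose to reach, as a shift and turn from the pose commanded when the call began, turning the shorter way round; what a row does not reach only later rows make up. The controller multiplies each number of a shift by 0.15 m and each number of a turn by 180 degrees. A row lasts 1/8 s, in which the tool goes at most 62.5 mm and 10.7 degrees, less where a joint would pass 70% of its speed; a pose out of reach is approached as far as the arm can. A call with a number of a shift or a turn outside -1 to 1 is refused whole. A call with a gripper value outside its range is refused whole. The fingers move at their own pace and stop on an object; FORCE is the grip in N (left out, the last holds). Time passes only in rows, so rows that repeat a pose let the fingers close. It gives the time, the measured TCP pose, the force, the opening and the grip force at its end, in the units of the state.
- bot.sense(): the state, without advancing time (a new reading comes with each control period).
- bot.capture(name): name is "side" or "top" or "wrist"; returns the picture (480x640x3 uint8, blue, green, red); there is no depth.
- bot.camera_info(name): a dict with "K" (3x3 intrinsics, pixels), "dist" ([k1, k2, p1, p2, k3] as OpenCV has them; the pictures are not rectified), "eye" and "attitude" of the camera in the world. Camera axes: x right, y up, looking along -z (the intrinsics and any distortion apply to the point x, -y, -z); pixel columns grow to the right and rows downward; lengths in mm; the calibration is good to about 2 mm. A picture is of the moment at which its call begins: read the wrist's pose just before it. camera_info takes no time and is no camera call; for the wrist camera it gives the pose at the moment of the call.
- bot.close_job(): hands the job in; it is judged then, once.
The state is a dict: "time": time; "q": joint angles; "joint_velocities": joint speeds; "joint_efforts": joint torques, N m; "tcp_pos": TCP position; "tool_rot": TCP orientation; "ft_force": force on the tool from outside, world axes, zero at the start; "torque": the same for the moment, N m; "finger_gap": finger opening in mm; "grasp_force": force on a finger pad.
Only numpy, scipy, OpenCV 4.12 (cv2) and the standard library are available. Lean on these libraries where they do the work, as an engineer would, in place of code of your own. Each camera call takes 0.05 s, during which the arm holds its last target. There are 200 camera calls.

### The job

The round steel filter disc has just been boiled: without touching it, take up the lifter it lies on by the handle, carry the disc level to the brewing stand and slide it back against the sprung roller, pressing firmly but gently until the spring has given well, then lower it so that it lies flat on the ledges, caught between the roller and the two brass pips. Draw the lifter out from below, stand it back on the table clear of the stand, and let go. Leave everything else where it is.

Things in the scene. Friction and masses are not known exactly. Their poses are not given: they have to be found in the camera images.
- lifter: steel lifter, upright wooden handle, 0.18 kg. Origin: underside, below mid-handle; x along the blade to its tip, z up. Handle 26 (x) x 16 (y) mm, z 4 to 66 mm: pinch across the 16 mm from above. Foot 44 x 44 x 4 mm, x -24 to 20. Blade 24 wide, 4 thick, tip x = 80. Stands by itself flat on the table.
- shoulder (a point): on the lifter: top of the shoulder's front face, at lifter x = 35, y = 0, z = 9 mm. The shoulder is 5 mm high over the blade's top, 5 mm thick, as wide as the blade; the disc lies in front of it and is pushed by it.
- disc: perforated steel filter disc, 60 mm diameter, 8 mm thick, about 0.15 kg. Origin: centre of its underside, z up. At the start it lies loose on the blade, centre 65 to 70 mm ahead of the lifter's origin, edge 0 to 5 mm ahead of the shoulder; only its weight holds it. Hot: fingers and arm must not touch it.
- stand: brewing stand, fixed. Origin on the table; x = the way the disc is pushed (front is open), z up. Base plate x -65 to 70, y +-50, 10 mm thick. Two rails y 28 to 40 mm each side, x -28 to 60, to z = 50. On them a steel cradle, clamped up to 20 mm to either side of its middle along x: this offset is not measured, feel for it. The three points below show the cradle at its middle.
- seat_mid (a point): where the underside's centre of the seated disc lies, less the cradle's unknown offset along stand x: stand x = 0, y = 0, z = 60 mm (top of the ledges). Ledges x -32 to 64, y 17 to 42 mm each side; the slot between them (34 mm wide, open to the front, ends at x = 54) lets the blade go 50 mm down and out. Side walls to z = 70, inner faces y +-38, x -16 to 64 mm.
- pips_mid (a point): midpoint between the tops of the two brass pips, less the unknown offset: stand x = -24, y = 0, z = 63 mm. Pips 5 mm thick, 3 mm high, on the ledges at y = +-22. The disc passes over them (underside 4 to 6 mm above the ledges; it may come down from above while short of the roller) and drops behind them if lowered with the spring pressed in 3 to 5.5 mm.
- roller_mid (a point): front of the free black roller, less the unknown offset: stand x = 28.5, y = 0, z = 66 mm. Roller 16 mm diameter, 24 wide, axis along y, spins freely; sprung towards the front with 2 N per mm, no preload, slow damped return, hard stop after 6.5 mm. So lower the disc while pushing with 6 to 11 N; over 20 N on the disc harms it. Seated, the disc presses it in 1.5 mm.
- keys: loose bunch of keys, bystander
- usb_stick: loose red usb stick, bystander
- highlighter: loose yellow pen, bystander
Not all that is in view belongs to the job. There is more than one size of the disc; the one meant has the size given above.

How it is judged (in metres and radians):
On the way, in this order (a step that is already met when the one before it is completed fails the run):
1. the disc is lifted on the lifter, at least 30 mm off the table (height (world z) of disc above 0.03 m and contact force between disc and lifter above 0.2 N), for 0.2 s.
2. the disc, still on the lifter, is pressed against the stand's roller with more than 4.5 N (contact force between disc and stand above 4.5 N and contact force between disc and lifter above 0.2 N), for 0.2 s.
At the end, for the whole second after the job is handed in: disc at rest, flat (0.04 rad) on the ledges behind the pips, underside 58 to 61.5 mm above the stand's origin, within 24 mm of it along x and 5 mm across, free of the lifter; lifter upright on the table (within 4 mm, 0.05 rad), at rest, not touching the stand (z of disc in the frame of stand between 0.058 and 0.0615 m and angle between disc's own z axis and vertical below 0.04 rad and x of disc in the frame of stand between -0.024 and 0.024 m and y of disc in the frame of stand between -0.005 and 0.005 m and contact force between disc and lifter below 0.05 N and linear speed of each of disc, lifter below 0.01 m/s and angle between lifter's own z axis and vertical below 0.05 rad and height (world z) of lifter between -0.004 and 0.004 m and contact force between lifter and stand below 0.05 N).
It fails at once if the hot disc is touched by the gripper or arm (contact force between any of the fingers, the arm and disc above 0.3 N).
It fails at once if the disc is tilted by more than 0.2 rad (angle between disc's own z axis and vertical above 0.2 rad).
It fails at once if the stand presses on the disc with more than 20 N, all contacts added (contact force between disc and stand above 20 N).
It fails at once if the lifter is pressed on the stand with more than 20 N (contact force between lifter and stand above 20 N).
It fails at once if the keys, usb stick or pen is moved by more than 20 mm (distance of any of keys, usb_stick, highlighter from where it was at the start of the episode above 0.02 m).
It also fails if it takes over 72 s, if anything falls off the work surface, if the arm or the gripper's body presses on something with over 40 N, if the wrist force passes 120 N, or if a joint passes its speed limit or range.

## Working session

There is one attempt and no reset: what is moved stays moved. The work goes in short steps, Python scripts to look and compute and a shell command to move; the robot and the scene stay as the last step left them, time stands still between calls to the robot, and variables do not carry over. Pictures are saved under pics/ and viewed, at most 10 in all, crops included, and the job is handed in when it is done.

```bash
ls; mkdir -p pics; python3 - <<'E'
from plant import bot
import cv2,numpy as np
for n in("top","side"):
    cv2.imwrite(f"pics/{n}0.png",bot.capture(n)); c=bot.camera_info(n); print(n,c)
s=bot.sense();print(s)
print(bot.grasp_offset)
E
```

```text
pics
top {'K': array([[622.73260781,   0.        , 314.24690998],
       [  0.        , 622.73260781, 228.65010534],
       [  0.        ,   0.        ,   1.        ]]), 'dist': array([-0.02038125,  0.        ,  0.        ,  0.        ,  0.        ]), 'eye': array([ 345.73205645,   37.55099557, 1161.46867943]), 'attitude': array([[-0.00987061,  0.99430149, -0.10614665],
       [-0.99976403, -0.01186722, -0.0181947 ],
       [-0.01935068,  0.10594201,  0.99418401]])}
side {'K': array([[590.63926899,   0.        , 318.48792945],
       [  0.        , 590.63926899, 247.97601576],
       [  0.        ,   0.        ,   1.        ]]), 'dist': array([-0.05741296,  0.        ,  0.        ,  0.        ,  0.        ]), 'eye': array([  -7.72387103, -984.75302444,  542.59259605]), 'attitude': array([[ 9.08178060e-01,  1.60964432e-01, -3.86397544e-01],
       [-4.18583907e-01,  3.48461605e-01, -8.38666813e-01],
       [-3.50818220e-04,  9.23398593e-01,  3.83842305e-01]])}
{'time': 0.1, 'q': array([ 1.51409735e+00,  3.59327382e-01,  1.11443345e-02, -3.14603538e-04,
       -1.22410159e+00, -2.88114193e-01]), 'joint_velocities': array([ 0.00094303, -0.00180741,  0.00304976,  0.00187624,  0.00088845,
        0.00127421]), 'joint_efforts': array([-1.04053699e-03, -5.84167492e+01,  2.93753350e+01,  7.01580226e+00,
        1.02075341e-02, -5.02910098e-05]), 'tcp_pos': array([228.03037895, 634.84551091, 225.70477231]), 'tool_rot': array([[ 9.41102433e-01, -3.38121379e-01, -3.79749091e-04],
       [-3.38121564e-01, -9.41101296e-01, -1.46913673e-03],
       [ 1.39364175e-04,  1.51100951e-03, -9.99998849e-01]]), 'ft_force': array([-0.16639277, -0.30228602,  0.07782606]), 'torque': array([-0.00632547, -0.05179186, -0.02272793]), 'grasp_force': 0.0, 'finger_gap': 87.54122687976216}
-18.8
```

View pics/top0.png

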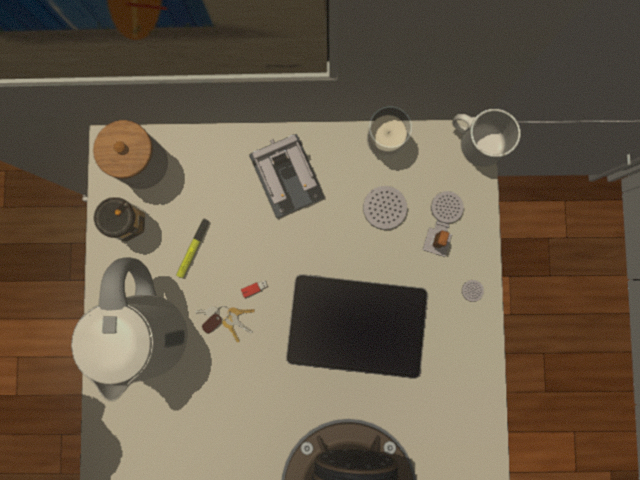

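View pics/side0.png

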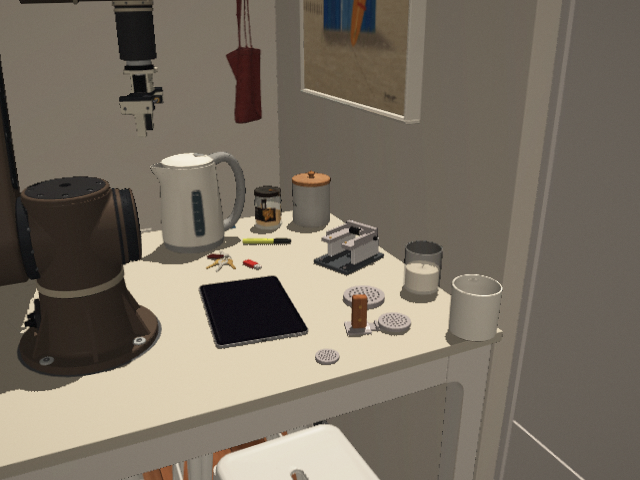

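Top view: the lifter's handle is at about (441,238) with the 60 mm disc ahead of it at (447,207). The stand is at (287,175), with its open front facing down-right. The larger (385,208) and smaller (472,291) discs are decoys. The keys, USB stick and pen are at the left.

```bash
cat > h.py <<'E'
from plant import bot
import cv2,numpy as np
F=np.diag([1.,-1,-1])
def ray(ci,uv):
    n=cv2.undistortPoints(np.array(uv,float).reshape(-1,1,2),ci["K"],ci["dist"]).reshape(-1,2)
    return (np.c_[n,np.ones(len(n))]@F)@np.array(ci["attitude"]).T
def at(ci,uv,z):
    d=ray(ci,uv);e=np.array(ci["eye"]);return e+d*((np.array(z)-e[2])/d[:,2])[:,None]
def proj(ci,P):
    p=(np.array(P,float).reshape(-1,3)-ci["eye"])@np.array(ci["attitude"])@F
    return cv2.projectPoints(p,np.zeros(3),np.zeros(3),ci["K"],ci["dist"])[0].reshape(-1,2)
E
python3 - <<'E'
from h import *
c=bot.camera_info("top")
print(at(c,[[441,238],[447,207],[287,175],[385,208]],[66,12,50,8]).round(0))
w=bot.camera_info("wrist");s=bot.sense()
R=s["tool_rot"];print("cam in tool",(R.T@(w["eye"]-s["tcp_pos"])).round(1),(R.T@w["attitude"]).round(3),w["K"][0])
I=bot.capture("top")
a=cv2.resize(I[180:270,400:490],None,fx=4.4,fy=4.4,interpolation=2);b=cv2.resize(I[125:225,240:340],None,fx=3.96,fy=3.96,interpolation=2)
cv2.imwrite("pics/crop0.png",np.hstack([a,b]))
E
```

```text
[[ 443. -165.   66.]
 [ 506. -188.   12.]
 [ 563.  106.   50.]
 [ 506.  -74.    8.]]
cam in tool [  74.7   -0.6 -157.5] [[-0.     0.961  0.275]
 [ 1.     0.     0.   ]
 [ 0.     0.275 -0.961]] [430.65342354   0.         319.03575169]
```

View pics/crop0.png

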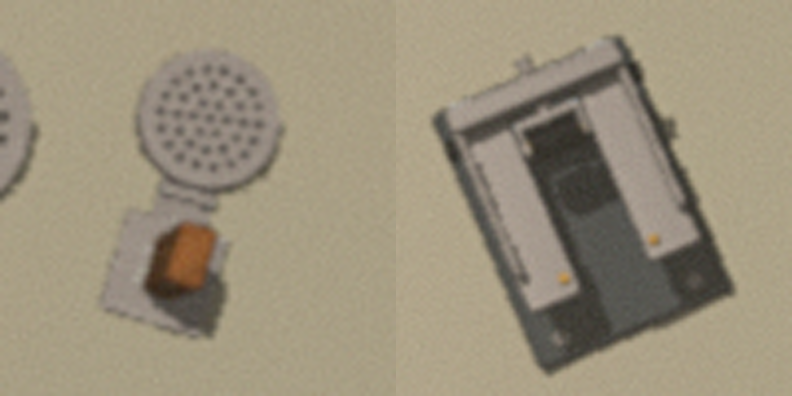

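Crop: lifter foot corners are at (103,305), (212,338) and (230,240), with the disc centre at (209,120). Stand base corners are at (548,372), (733,292), (620,38) and (437,112). The pips are at (565,279) and (654,240).

```bash
python3 - <<'E'
from h import *
c=bot.camera_info("top")
A=lambda p:np.array(p)/4.4+[400,180]
B=lambda p:np.array(p)/3.96+[240,125]
L=at(c,A([[103,305],[212,338],[230,240],[125,208]]),4);D=at(c,A([[209,120]]),12)[0];H=at(c,A([[190,258]]),66)[0]
print(L.round(1),D.round(1),H.round(1)); m=L.mean(0);d=(D-m)[:2];print("foot mid",m,"dist",np.hypot(*d),"ang",np.arctan2(d[1],d[0]))
S=at(c,B([[548,372],[733,292],[620,38],[437,112]]),10);P=at(c,B([[565,279],[654,240]]),63)
print(S.round(1),P.round(1));
def ang(v):return np.arctan2(v[1],v[0])
print("front",ang(S[0]-S[1])-np.pi/2,np.linalg.norm(S[0]-S[1]),"side",ang(S[2]-S[1]),np.linalg.norm(S[2]-S[1]),ang(S[3]-S[0]), np.linalg.norm(S[3]-S[0]))
print("pips",ang(P[0]-P[1])-np.pi/2,np.linalg.norm(P[0]-P[1]),P.mean(0))
s=bot.sense();R=s["tool_rot"];print("tool x yaw",np.arctan2(R[1,0],R[0,0]))
E
```

```text
[[ 428.3 -143.7    4. ]
 [ 413.8 -189.2    4. ]
 [ 455.2 -198.1    4. ]
 [ 469.4 -154.2    4. ]] [ 505.4 -189.4   12. ] [ 442.3 -169.3   66. ]
foot mid [ 441.66284144 -171.30383155    4.        ] dist 66.2763389498343 ang -0.27579176612319983
[[ 485.4  -60.8   10. ]
 [ 522.3 -148.6   10. ]
 [ 645.3  -98.5   10. ]
 [ 610.6  -10.8   10. ]] [[ 521.   -64.8   63. ]
 [ 538.3 -105.2   63. ]]
front 0.39772895258497765 95.20379607524781 side 0.38697046731671786 132.8273082269279 0.3805899642810377 134.78927861693802
pips 0.40355510255540583 43.93644696167582 [529.6418435  -85.03239031  63.        ]
tool x yaw -0.34489956187753645
```

The stand coordinates missed the 396 px stacking offset, so I'm redoing them.

```bash
python3 - <<'E'
from h import *
c=bot.camera_info("top")
B=lambda p:(np.array(p)-[396,0])/3.96+[240,125]
S=at(c,B([[548,372],[733,292],[620,38],[437,112]]),10);P=at(c,B([[565,279],[654,240]]),63)
print(S.round(1),P.round(1));
def ang(v):return np.arctan2(v[1],v[0])
print("front",ang(S[0]-S[1])-np.pi/2,np.linalg.norm(S[0]-S[1]),"side",ang(S[2]-S[1]),np.linalg.norm(S[2]-S[1]),ang(S[3]-S[0]), np.linalg.norm(S[3]-S[0]))
print("pips",ang(P[0]-P[1])-np.pi/2,np.linalg.norm(P[0]-P[1]),P.mean(0))
t=.39;u=np.array([np.cos(t),np.sin(t)]);v=np.array([-u[1],u[0]])
o=(S[0]+S[1])[:2]/2+65*u; print("origin",o,"from all4",S.mean(0)-[2.5*u[0],2.5*u[1],0])
q=P.mean(0)[:2]-o;print("pip rel",q@u,q@v)
E
```

```text
[[487.7 125.3  10. ]
 [524.6  37.8  10. ]
 [648.   90.3  10. ]
 [613.3 177.9  10. ]] [[523.3 113.5  63. ]
 [540.6  73.2  63. ]]
front 0.39944089714036357 95.04468157950934 side 0.4025063952766898 134.11856945332676 0.39643961043795034 136.15432265155027
pips 0.4051412415984754 43.86343488047655 [531.96302533  93.31199169  63.        ]
origin [566.28484103 106.27501091] from all4 [566.10210607 106.8902541   10.        ]
pip rel -36.67294802261673 1.0591427990163496
```

```bash

python3 -m crank '[[[0,0,0.4,0,-1],[0,0,0.8,0,-1],[0,0,1,0,-1],[0,0,1,0,-1]]]' 20
python3 -m crank '[[[0.28,-0.28,0,0,-1],[0.56,-0.56,0,0,-1],[0.84,-0.84,0,0,-1],[1,-1,0,0,-1]]]'
python3 -m crank '[[[0.28,-0.28,0,0.01,-1],[0.56,-0.56,0,0.02,-1],[0.84,-0.84,0,0.03,-1],[1,-1,0,0.03,-1]]]'
python3 -m crank '[[[0,-0.4,0,0,-1],[0,-0.8,0,0,-1],[0,-1,0,0,-1]]]'
python3 -m crank '[[[0,-0.4,0,0,-1],[0,-0.8,0,0,-1],[0,-1,0,0,-1]]]'
python3 -m crank '[[[0,-0.4,0,0,-1],[0,-0.8,0,0,-1],[0,-1,0,0,-1],[0,-1,0,0,-1]]]'
```

```text
time: 0.65
tcp_pos: [228.4, 636.0, 379.7]
tool_rot: [[0.941, -0.338, 0.001], [-0.338, -0.941, 0.005], [-0.001, -0.005, -1.0]]
ft_force: [0.3, 0.5, -0.4]
finger_gap: 87.9
grasp_force: 0.0
time: 1.15
tcp_pos: [379.4, 482.9, 375.5]
tool_rot: [[0.941, -0.339, -0.001], [-0.339, -0.941, -0.001], [-0.0, 0.002, -1.0]]
ft_force: [-0.2, -0.3, 0.4]
finger_gap: 87.6
grasp_force: 0.0
time: 1.65
tcp_pos: [529.3, 332.9, 375.1]
tool_rot: [[0.968, -0.249, -0.002], [-0.249, -0.968, -0.002], [-0.001, 0.002, -1.0]]
ft_force: [0.3, 0.0, -0.3]
finger_gap: 87.6
grasp_force: 0.0
time: 2.02
tcp_pos: [527.5, 182.5, 375.7]
tool_rot: [[0.968, -0.25, -0.001], [-0.25, -0.968, -0.001], [-0.001, 0.001, -1.0]]
ft_force: [-0.3, 1.2, 0.2]
finger_gap: 87.9
grasp_force: 0.0
time: 2.4
tcp_pos: [527.3, 32.7, 375.6]
tool_rot: [[0.968, -0.25, -0.001], [-0.25, -0.968, -0.0], [-0.001, 0.001, -1.0]]
ft_force: [-0.7, -0.1, 0.0]
finger_gap: 87.6
grasp_force: 0.0
time: 2.9
tcp_pos: [527.4, -116.6, 375.1]
tool_rot: [[0.968, -0.251, -0.002], [-0.251, -0.968, -0.0], [-0.002, 0.001, -1.0]]
ft_force: [0.3, 0.2, 0.4]
finger_gap: 87.6
grasp_force: 0.0
```

```bash

python3 -m crank '[[[-0.1,0.3,-0.2,0,-1],[-0.1,0.6,-0.4,0,-1],[-0.1,0.8,-0.6,0,-1],[-0.1,1,-0.8,0,-1],[-0.1,1,-0.9,0,-1]]]'
python3 -m crank '[[[0,0.2,0,0,-1],[0,0.2,0,0,-1],[0,0.2,0,0,-1]]]'
python3 - <<'E'
from h import *
import pickle
c=bot.camera_info("wrist");I=bot.capture("wrist");cv2.imwrite("pics/w1.png",I);pickle.dump(c,open("w1.pkl","wb"))
t=.4;u=np.array([np.cos(t),np.sin(t)]);v=np.array([-u[1],u[0]])
print(proj(c,[[*(np.array([566,106.5])+a*u+b*v),z] for a,b,z in[(-65,50,10),(-65,-50,10),(-36,22,63),(-36,-22,63),(0,0,60)]]).round(0))
E
```

```text
time: 3.52
tcp_pos: [511.8, 37.2, 239.1]
tool_rot: [[0.969, -0.245, -0.003], [-0.245, -0.969, -0.001], [-0.003, 0.001, -1.0]]
ft_force: [-1.0, -0.4, 0.8]
finger_gap: 87.7
grasp_force: 0.0
time: 3.9
tcp_pos: [513.0, 65.1, 241.5]
tool_rot: [[0.969, -0.247, -0.0], [-0.247, -0.969, -0.0], [-0.0, 0.0, -1.0]]
ft_force: [-0.3, -0.0, 0.1]
finger_gap: 87.5
grasp_force: 0.0
[[263. 245.]
 [348. 181.]
 [259. 216.]
 [302. 183.]
 [252. 162.]]
```

View pics/w1.png

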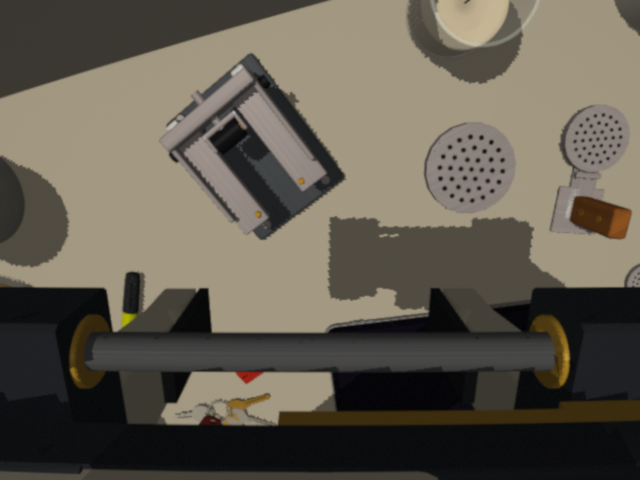

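```bash

python3 -m crank '[[[-0.1,-0.4,0,0,-1],[-0.2,-0.8,0,0,-1],[-0.3,-1,0,0,-1]]]'
python3 -m crank '[[[-0.1,-0.4,0,0,-1],[-0.15,-0.7,0,0,-1],[-0.15,-0.7,0,0,-1],[-0.15,-0.7,0,0,-1]]]'
python3 - <<'E'
from h import *
import pickle
c=bot.camera_info("wrist");I=bot.capture("wrist");cv2.imwrite("pics/w2.png",I);pickle.dump(c,open("w2.pkl","wb"))
E
```

```text
time: 4.32
tcp_pos: [467.1, -87.5, 241.7]
tool_rot: [[0.968, -0.25, 0.0], [-0.25, -0.968, -0.0], [0.0, 0.0, -1.0]]
ft_force: [-0.4, -0.4, -0.6]
finger_gap: 87.2
grasp_force: 0.0
time: 4.82
tcp_pos: [445.3, -190.3, 241.6]
tool_rot: [[0.968, -0.25, 0.0], [-0.25, -0.968, 0.0], [0.0, -0.0, -1.0]]
ft_force: [0.7, 0.4, -0.1]
finger_gap: 87.4
grasp_force: 0.0
```

View pics/w2.png

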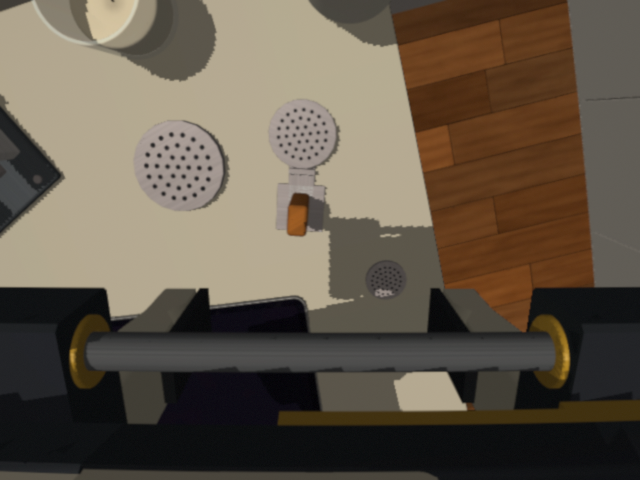

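w1 shows the pips at (258,215) and (301,181), which agrees with a stand yaw of about 0.40 and a cradle offset of about -12. w2 shows the disc centre at (303,134), the foot at about (276–325, 184–231) and the handle at about (298,215).

```bash
python3 - <<'E'
import cv2,numpy as np
I=cv2.imread("pics/w2.png");J=cv2.imread("pics/w1.png")
cv2.imwrite("pics/c2.png",np.hstack([cv2.resize(I[95:240,250:350],None,fx=4,fy=4,interpolation=2),cv2.resize(J[95:240,245:345],None,fx=4,fy=4,interpolation=2)]))
E
```

```text
(no output)
```

View pics/c2.png

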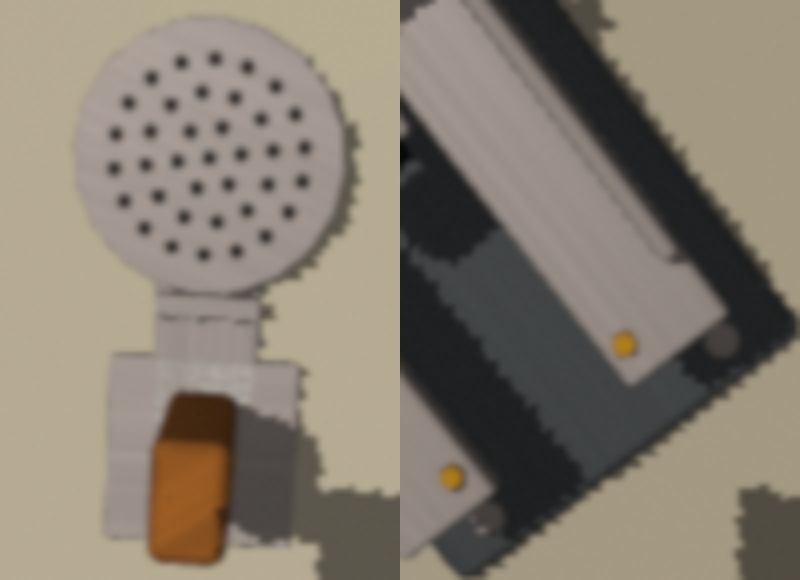

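Crop left: disc centre (209,155), foot corners (111,352), (300,363), (292,547) and (103,537), and handle top corners (155,440), (230,445), (218,563) and (150,556). Crop right: pips (452,477) and (624,344), and base front corners (465,575) and (797,335).

```bash
python3 - <<'E'
from h import *
import pickle
c=pickle.load(open("w2.pkl","rb"));A=lambda p:np.array(p)/4+[250,95]
ang=lambda v:np.arctan2(v[1],v[0])
D=at(c,A([[209,155]]),12)[0];L=at(c,A([[111,352],[300,363],[292,547],[103,537]]),4);H=at(c,A([[155,440],[230,445],[218,563],[150,556]]),66)
m=L.mean(0);h=H.mean(0);print("D",D,"foot",m,"hand",h)
print("yaws",ang(L[0]-L[3]),ang(L[1]-L[2]),ang(L[0]-L[1])-np.pi/2,"D-foot",ang(D-m),np.hypot(*(D-m)[:2]),"D-h",ang(D-h),np.hypot(*(D-h)[:2]),"len",np.linalg.norm(L[0]-L[3]),np.linalg.norm(L[0]-L[1]),"hyaw",ang(H[0]-H[3]),ang(H[1]-H[2]))
c=pickle.load(open("w1.pkl","rb"));B=lambda p:(np.array(p)-[400,0])/4+[245,95]
P=at(c,B([[452,477],[624,344]]),63);S=at(c,B([[465,575],[797,335]]),10)
print("pips",P.mean(0),ang(P[0]-P[1])-np.pi/2,np.linalg.norm(P[0]-P[1]),"front",S.mean(0),ang(S[0]-S[1])-np.pi/2,np.linalg.norm(S[0]-S[1]))
t=.402;u=np.array([np.cos(t),np.sin(t)]);v=np.array([-u[1],u[0]])
print("pip-front along/across",(P.mean(0)-S.mean(0))[:2]@u,(P.mean(0)-S.mean(0))[:2]@v,"origin",S.mean(0)[:2]+65*u)
E
```

```text
D [ 508.49490653 -190.60822003   12.        ] foot [ 443.65452728 -171.04080654    4.        ] hand [ 446.0931734  -171.68219073   66.        ]
yaws -0.32124110216255447 -0.29202965511780765 -0.31129243634292214 D-foot -0.29308737899691917 67.72856452235645 D-h -0.29447545083918414 65.2086718314636 len 44.053628074974064 43.56841243140353 hyaw -0.3138705029422844 -0.3593129419958502
pips [534.21374637  92.77826594  63.        ] 0.4038668549695721 43.649727451956686 front [510.59589933  82.65073489  10.        ] 0.3809865927378191 95.43834832429836
pip-front along/across 25.6975343298952 0.07945609151074784 origin [570.41411985 108.08261437]
```

```bash

python3 -m crank '[[[0,0.125,-0.3,-0.0167,-1],[0,0.125,-0.6,-0.0167,-1],[0,0.125,-0.9,-0.0167,-1],[0,0.125,-0.9,-0.0167,-1],[0,0.125,-0.9,-0.0167,-1]]]'
python3 - <<'E'
from h import *
c=bot.camera_info("wrist");I=bot.capture("wrist");cv2.imwrite("pics/w3.png",I)
s=bot.sense();print(s["tcp_pos"],s["tool_rot"][:,0]);t=-.305;u=np.array([np.cos(t),np.sin(t)]);v=np.array([-u[1],u[0]])
print(proj(c,[[*(np.array([445.5,-171.6])+a*u+b*v),z] for a,b,z in[(20,22,4),(20,-22,4),(-13,8,66),(-13,-8,66),(13,-8,66),(13,8,66),(65.5,0,12)]]).round(0))
E
```

```text
time: 5.5
tcp_pos: [447.0, -170.6, 108.1]
tool_rot: [[0.955, -0.297, 0.001], [-0.297, -0.955, -0.001], [0.002, 0.0, -1.0]]
ft_force: [0.3, 0.3, -0.2]
finger_gap: 88.0
grasp_force: 0.0
[ 447.29763622 -170.72118443  108.49284099] [ 0.95481724 -0.29718017  0.00282751]
[[287. 211.]
 [358. 211.]
 [307. 301.]
 [339. 301.]
 [340. 252.]
 [307. 252.]
 [323. 137.]]
```

View pics/w3.png

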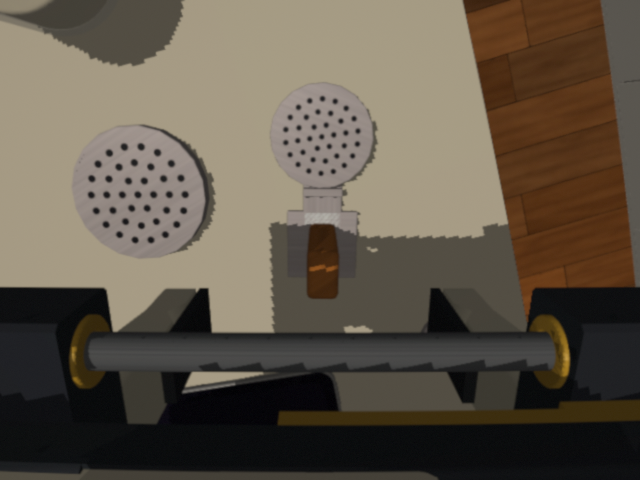

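The foot corners (287,211) and (357,211) and the handle columns 307–339 match the prediction, so I'm going down and gripping.

```bash

python3 -m crank '[[[-0.01,-0.006,-0.3,-0.001,-1],[-0.01,-0.006,-0.5,-0.001,-1],[-0.01,-0.006,-0.61,-0.001,-1],[-0.01,-0.006,-0.61,-0.001,-1]]]'
python3 -m crank '[[[0,0,0,0,0.6],[0,0,0,0,0.6],[0,0,0,0,0.7],[0,0,0,0,0.7],[0,0,0,0,0.75]]]' 15
python3 -m crank '[[[0,0,0,0,0.8],[0,0,0,0,0.9],[0,0,0,0,1],[0,0,0,0,1],[0,0,0,0,1]]]' 30
python3 -m crank '[[[0,0,0,0,1],[0,0,0,0,1]]]' 60
```

```text
time: 6.05
tcp_pos: [444.8, -171.9, 15.6]
tool_rot: [[0.954, -0.301, 0.0], [-0.301, -0.954, -0.0], [0.0, 0.0, -1.0]]
ft_force: [-0.6, 0.1, 0.6]
finger_gap: 87.5
grasp_force: 0.0
time: 6.68
tcp_pos: [444.2, -171.9, 15.2]
tool_rot: [[0.953, -0.301, 0.0], [-0.301, -0.953, -0.0], [0.0, -0.0, -1.0]]
ft_force: [-0.1, 0.1, -0.0]
finger_gap: 43.4
grasp_force: 0.0
time: 7.3
tcp_pos: [444.2, -171.9, 15.0]
tool_rot: [[0.953, -0.301, -0.0], [-0.301, -0.953, 0.0], [-0.0, 0.0, -1.0]]
ft_force: [0.2, -0.4, -1.3]
finger_gap: 15.8
grasp_force: 30.0
time: 7.55
tcp_pos: [444.1, -171.9, 15.0]
tool_rot: [[0.953, -0.301, -0.0], [-0.301, -0.953, -0.0], [-0.0, 0.0, -1.0]]
ft_force: [0.4, -0.0, -1.3]
finger_gap: 15.8
grasp_force: 60.0
```

```bash

python3 -m crank '[[[0,0,0.01,0,1],[0,0,0.03,0,1],[0,0,0.06,0,1],[0,0,0.1,0,1],[0,0,0.14,0,1]]]'
python3 -m crank '[[[0,0,0.04,0,1],[0,0,0.08,0,1],[0,0,0.12,0,1],[0,0,0.15,0,1],[0,0,0.17,0,1]]]'
python3 -m crank '[[[0,0,0.03,0,1],[0,0,0.06,0,1],[0,0,0.1,0,1],[0,0,0.13,0,1],[0,0,0.15,0,1]]]'
python3 - <<'E'
from h import *
c=bot.camera_info("wrist");I=bot.capture("wrist")
s=bot.sense();T=s["tcp_pos"];print(T,s["tool_rot"][:,0]);t=-.306;u=np.array([np.cos(t),np.sin(t)]);v=np.array([-u[1],u[0]])
z0=T[2]-15
o=T[:2]+1.2*u
q=proj(c,[[*(o+a*u+b*v),z0+z] for a,b,z in[(65.5+30*np.cos(k),30*np.sin(k),12) for k in np.arange(24)*np.pi/12]])
for p in q.round().astype(int): cv2.circle(I,tuple(map(int,p)),2,(0,0,255),-1)
for p in proj(c,[[*(o+a*u+b*v),z0+z] for a,b,z in[(20,22,4),(20,-22,4),(-13,8,66),(-13,-8,66),(13,-8,66),(13,8,66)]]).round().astype(int): cv2.circle(I,tuple(map(int,p)),2,(0,255,0),-1)
cv2.imwrite("pics/w4.png",I[:400])
E
```

```text
time: 8.18
tcp_pos: [444.2, -171.9, 36.6]
tool_rot: [[0.953, -0.301, 0.0], [-0.301, -0.953, 0.0], [0.0, -0.0, -1.0]]
ft_force: [-0.5, 0.2, -4.1]
finger_gap: 15.8
grasp_force: 60.0
time: 8.8
tcp_pos: [444.2, -171.9, 61.9]
tool_rot: [[0.953, -0.301, 0.0], [-0.301, -0.953, 0.0], [0.0, -0.0, -1.0]]
ft_force: [-0.7, 0.6, -3.2]
finger_gap: 15.9
grasp_force: 60.0
time: 9.43
tcp_pos: [444.3, -171.9, 84.5]
tool_rot: [[0.954, -0.301, 0.0], [-0.301, -0.954, -0.0], [0.0, -0.0, -1.0]]
ft_force: [0.4, 0.3, -3.4]
finger_gap: 15.5
grasp_force: 60.0
[ 444.41254629 -171.92739237   84.67567113] [ 9.53516052e-01 -3.01341496e-01  6.64077100e-04]
```

View pics/w4.png

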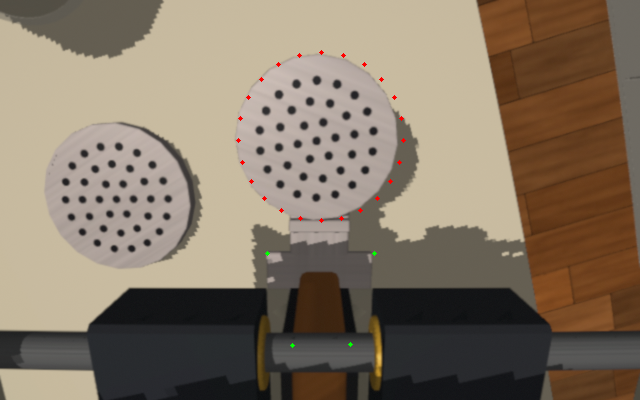

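The overlay matches. The disc sits about 1.3 mm to the lifter's left and touches the shoulder, with no sag. Now the carry.

```bash

python3 -m crank '[[[0,0.03,0.01,0.008,1],[0,0.08,0.02,0.018,1],[0.01,0.15,0.04,0.03,1],[0.01,0.23,0.05,0.042,1],[0.02,0.32,0.06,0.055,1]]]'
python3 -m crank '[[[0,0.09,0,0.012,1],[0.01,0.18,0,0.024,1],[0.01,0.27,0,0.036,1],[0.015,0.36,0,0.048,1],[0.02,0.45,0,0.06,1]]]'
python3 -m crank '[[[0,0.09,0,0.012,1],[0,0.18,0,0.024,1],[0.01,0.27,0,0.036,1],[0.01,0.36,0,0.048,1],[0.016,0.44,0,0.06,1]]]'
python3 -m crank '[[[0,0.08,0,0.012,1],[0,0.16,0,0.024,1],[0,0.23,0,0.036,1],[0,0.28,0,0.046,1],[0,0.32,0,0.05,1]]]'
python3 -m crank '[[[0,0,0,0,1],[0,0,0,0,1],[0,0,0,0,1]]]'
python3 - <<'E'
from h import *
import pickle
c=bot.camera_info("wrist");I=bot.capture("wrist")
s=bot.sense();T=s["tcp_pos"];R=s["tool_rot"];t=np.arctan2(R[1,0],R[0,0]);print(T,t,s["ft_force"]);u=np.array([np.cos(t),np.sin(t)]);v=np.array([-u[1],u[0]])
z0=T[2]-15;o=T[:2]+67*u+1.3*v
for p in proj(c,[[*(o+30*np.cos(k)*u+30*np.sin(k)*v),z0+12] for k in np.arange(24)*np.pi/12]).round().astype(int): cv2.circle(I,tuple(map(int,p)),1,(0,0,255),-1)
t=.402;u=np.array([np.cos(t),np.sin(t)]);v=np.array([-u[1],u[0]])
S=np.array([555.4,102.4])
for p in proj(c,[[*(S+a*u+b*v),z] for a,b,z in[(-24,22,63),(-24,-22,63),(-16,38,70),(-16,-38,70),(28.5,12,66),(28.5,-12,66),(54,17,60),(54,-17,60)]]).round().astype(int): cv2.circle(I,tuple(map(int,p)),2,(0,255,0),-1)
cv2.imwrite("pics/w5.png",I[:400]);pickle.dump(c,open("w5.pkl","wb"))
E
```

```text
time: 10.1
tcp_pos: [447.2, -122.9, 93.2]
tool_rot: [[0.991, -0.13, 0.0], [-0.13, -0.991, 0.0], [0.0, -0.0, -1.0]]
ft_force: [-0.0, 0.2, -3.3]
finger_gap: 15.8
grasp_force: 60.0
time: 10.72
tcp_pos: [450.2, -55.5, 93.0]
tool_rot: [[0.998, 0.058, -0.0], [0.058, -0.998, -0.0], [-0.0, 0.0, -1.0]]
ft_force: [0.4, -0.5, -4.0]
finger_gap: 15.7
grasp_force: 60.0
time: 11.35
tcp_pos: [452.6, 10.5, 93.1]
tool_rot: [[0.97, 0.244, -0.0], [0.244, -0.97, -0.0], [-0.0, -0.0, -1.0]]
ft_force: [-0.5, -0.5, -4.4]
finger_gap: 16.1
grasp_force: 60.0
time: 11.98
tcp_pos: [452.5, 58.0, 93.0]
tool_rot: [[0.92, 0.391, -0.0], [0.391, -0.92, -0.0], [-0.0, 0.0, -1.0]]
ft_force: [0.3, -0.4, -3.1]
finger_gap: 15.9
grasp_force: 60.0
time: 12.35
tcp_pos: [452.5, 57.3, 93.0]
tool_rot: [[0.921, 0.39, -0.0], [0.39, -0.921, -0.0], [-0.0, 0.0, -1.0]]
ft_force: [0.7, -0.4, -4.3]
finger_gap: 15.7
grasp_force: 60.0
[452.49054318  57.32705491  93.0364788 ] 0.40019058095475885 [-0.21486844  0.46647052 -3.19512339]
```

View pics/w5.png

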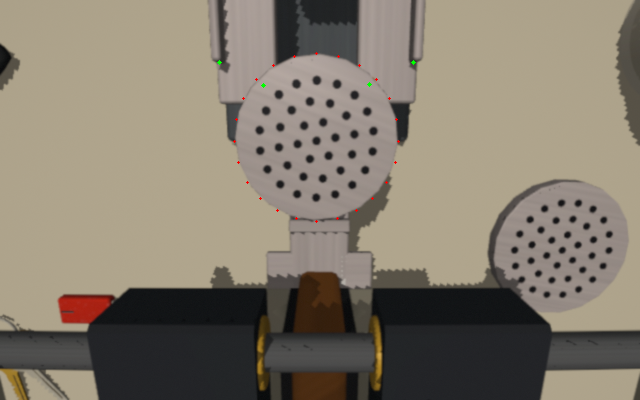

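Walls, slot and disc are symmetric about column 317, so alignment is good. I'll lower to 5 mm above the ledges and advance.

```bash

python3 -m crank '[[[0,0,-0.02,0,1],[0,0,-0.05,0,1],[0,0,-0.08,0,1],[0,0,-0.105,0,1],[0,0,-0.113,0,1]]]'
python3 -m crank '[[[0.018,0.008,0,0,1],[0.049,0.021,0,0,1],[0.092,0.039,0,0,1],[0.135,0.057,0,0,1],[0.172,0.073,0,0,1]]]'
python3 -m crank '[[[0.025,0.01,0,0,1],[0.04,0.017,0,0,1],[0.049,0.021,0,0,1],[0.049,0.021,0,0,1]]]'
python3 -c "
from plant import bot
s=bot.sense();print(s['tcp_pos'],s['ft_force'],s['torque'],s['ft_force']@[.92,.391,0])"
```

```text
time: 13.02
tcp_pos: [452.4, 57.5, 75.7]
tool_rot: [[0.921, 0.39, -0.001], [0.39, -0.921, -0.0], [-0.001, 0.0, -1.0]]
ft_force: [-0.4, 0.2, -3.9]
finger_gap: 15.5
grasp_force: 60.0
time: 13.65
tcp_pos: [479.0, 68.8, 76.1]
tool_rot: [[0.921, 0.39, 0.0], [0.39, -0.921, -0.0], [0.0, 0.0, -1.0]]
ft_force: [0.0, -0.1, -3.0]
finger_gap: 15.4
grasp_force: 60.0
time: 14.15
tcp_pos: [485.7, 71.7, 76.1]
tool_rot: [[0.921, 0.39, -0.0], [0.39, -0.921, -0.0], [-0.0, -0.0, -1.0]]
ft_force: [-0.4, -0.7, -3.5]
finger_gap: 15.8
grasp_force: 60.0
[485.66406533  71.67630984  76.10577909] [-0.39745612 -0.71719244 -3.51851283] [-0.12962526  0.09275504 -0.0234713 ] -0.6460818710694805
```

```bash

f(){ python3 -c "
from plant import bot
s=bot.sense();p=s['tcp_pos'];print('ADV',(p[0]-452.5)*.92+(p[1]-57.4)*.391,p[2],'F',s['ft_force']@[.92,.391,0],s['ft_force'][2],s['torque'])"; }
python3 -m crank '[[[0.012,0.005,0,0,1],[0.025,0.01,0,0,1],[0.025,0.01,0,0,1]]]'|tail -3; f
python3 -m crank '[[[0.006,0.003,0,0,1],[0.012,0.005,0,0,1],[0.012,0.005,0,0,1]]]' |tail -3; f
python3 -m crank '[[[0.006,0.003,0,0,1],[0.006,0.003,0,0,1],[0.006,0.003,0,0,1]]]' |tail -3; f
```

```text
ft_force: [-0.2, 0.5, -3.6]
finger_gap: 15.9
grasp_force: 60.0
ADV 40.39916295240775 76.12408101784605 F -0.024090648971658524 -3.553023345088615 [-0.17380352  0.10348137  0.01731954]
ft_force: [0.2, 0.5, -3.9]
finger_gap: 15.6
grasp_force: 60.0
ADV 42.20042661354671 76.09477896713076 F 0.36813692642433654 -3.8995806431457987 [-0.18651848  0.02614444 -0.02810975]
ft_force: [-0.0, -0.3, -3.3]
finger_gap: 15.8
grasp_force: 60.0
ADV 43.12068662558136 76.12145935589227 F -0.10897596174784527 -3.274603072909794 [-0.02058504  0.12728532 -0.04423958]
```

```bash

cat > f.sh <<'E'
python3 -c "
from plant import bot
s=bot.sense();p=s['tcp_pos'];print('ADV',round((p[0]-452.5)*.92+(p[1]-57.4)*.391,2),p[2].round(2),'F',round(s['ft_force']@[.92,.391,0],2),s['ft_force'].round(1),s['torque'].round(2),s['tool_rot'][2].round(4),s['time'])"
E
for k in 1; do
python3 -m crank '[[[0.006,0.003,0,0,1],[0.006,0.003,0,0,1],[0.006,0.003,0,0,1]]]' >/dev/null; sh f.sh
python3 -m crank '[[[0.006,0.003,0,0,1],[0.006,0.003,0,0,1],[0.006,0.003,0,0,1]]]' >/dev/null; sh f.sh
done
```

```text
ADV 44.11 76.09 F -0.35 [-0.4 -0.  -3.4] [-0.15  0.17  0.04] [-1.e-04 -0.e+00 -1.e+00] 15.65
ADV 45.0 76.03 F -0.67 [-0.6 -0.3 -3.4] [-0.29  0.28  0.04] [-3.e-04  0.e+00 -1.e+00] 16.025
```

```bash

python3 -m crank '[[[0.006,0.003,0,0,1],[0.006,0.003,0,0,1],[0.006,0.003,0,0,1]]]' >/dev/null; sh f.sh
python3 -m crank '[[[0.006,0.003,0,0,1],[0.006,0.003,0,0,1],[0.006,0.003,0,0,1]]]' >/dev/null; sh f.sh
```

```text
ADV 45.99 76.04 F -1.26 [-1.3 -0.2 -2.9] [-0.32  0.55  0.04] [-3.e-04  0.e+00 -1.e+00] 16.4
ADV 46.82 75.97 F -1.81 [-1.4 -1.4 -3.2] [-0.6   1.03 -0.02] [-6.e-04  0.e+00 -1.e+00] 16.775
```

```bash

python3 -m crank '[[[0.006,0.003,0,0,1],[0.006,0.003,0,0,1],[0.006,0.003,0,0,1]]]' >/dev/null; sh f.sh
python3 -m crank '[[[0.006,0.003,0,0,1],[0.006,0.003,0,0,1],[0.006,0.003,0,0,1]]]' >/dev/null; sh f.sh
python3 - <<'E'
from h import *
import pickle
c=bot.camera_info("wrist");I=bot.capture("wrist")
s=bot.sense();T=s["tcp_pos"];R=s["tool_rot"];t=np.arctan2(R[1,0],R[0,0]);u=np.array([np.cos(t),np.sin(t)]);v=np.array([-u[1],u[0]])
z0=T[2]-15;o=T[:2]+67*u+1.3*v
for p in proj(c,[[*(o+30*np.cos(k)*u+30*np.sin(k)*v),z0+12] for k in np.arange(24)*np.pi/12]).round().astype(int): cv2.circle(I,tuple(map(int,p)),1,(0,0,255),-1)
cv2.imwrite("pics/w6.png",cv2.resize(I[0:280,180:460],None,fx=2.1,fy=2.1,interpolation=2))
E
```

```text
ADV 47.72 75.92 F -3.55 [-3.  -2.  -4.5] [-0.87  1.57 -0.  ] [-8.e-04  0.e+00 -1.e+00] 17.15
ADV 48.45 75.88 F -5.93 [-5.6 -2.  -3.8] [-0.96  1.87 -0.06] [-1.3e-03  1.0e-04 -1.0e+00] 17.525
```

View pics/w6.png

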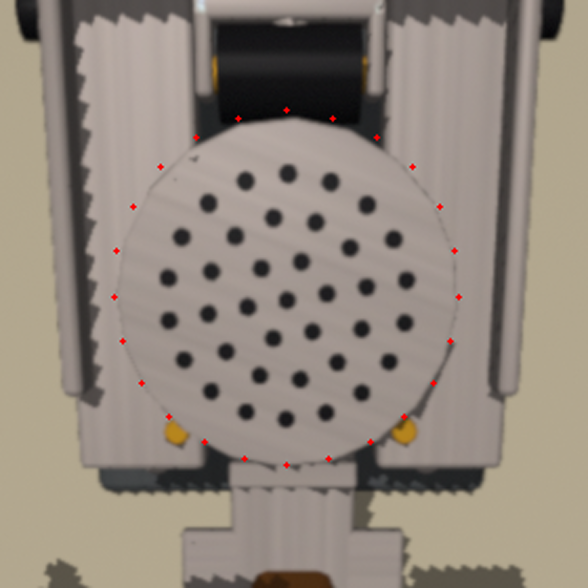

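The disc is past both pips (176,433 and 404,432) and against the roller, slightly nose-down from grip compliance. I'll press a little more.

```bash

python3 -m crank '[[[0.006,0.003,0,0,1],[0.006,0.003,0,0,1],[0.006,0.003,0,0,1]]]' >/dev/null; sh f.sh
python3 -m crank '[[[0.003,0.0013,0,0,1],[0.003,0.0013,0,0,1],[0.003,0.0013,0,0,1]]]' >/dev/null; sh f.sh
```

```text
ADV 48.95 75.68 F -6.06 [-5.8 -2.  -3.3] [-1.13  2.26  0.01] [-0.0023  0.     -1.    ] 17.95
ADV 49.22 75.64 F -6.09 [-5.6 -2.5 -3.9] [-1.15  2.42  0.01] [-0.0026  0.     -1.    ] 18.325
```

```bash

for i in 1 2 3 ; do python3 -m crank '[[[0,0,0,0,1]]]' >/dev/null; sh f.sh; done
python3 - <<'E'
from h import *
I=bot.capture("wrist");J=bot.capture("side")
a=cv2.resize(I[30:240,215:425],(560,560),interpolation=2)
c=bot.camera_info("side");p=proj(c,[[530,92,65]])[0].astype(int);print(p)
b=cv2.resize(J[p[1]-50:p[1]+30,p[0]-30:p[0]+0+4],None,fx=7,fy=7,interpolation=2)
cv2.imwrite("pics/w7.png",np.hstack([a,b]))
E
```

```text
ADV 49.24 75.62 F -6.6 [-6.2 -2.3 -3.4] [-1.15  2.39 -0.03] [-2.7e-03  1.0e-04 -1.0e+00] 18.45
ADV 49.22 75.63 F -6.55 [-6.1 -2.3 -3.8] [-1.17  2.41 -0.03] [-0.0027  0.     -1.    ] 18.575
ADV 49.22 75.61 F -6.95 [-6.5 -2.4 -3.5] [-1.12  2.42  0.  ] [-2.7e-03  1.0e-04 -1.0e+00] 18.7
[335 238]
```

View pics/w7.png

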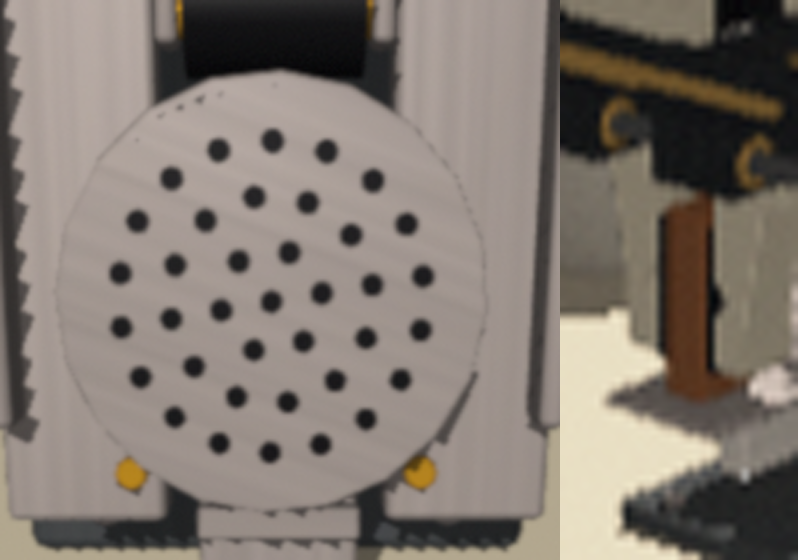

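That picture, my eleventh (one over the limit, so no more viewing), shows the disc clear of both pips, at (131,473) and (420,473), and pressed on the roller. I'll add a little pressure, then lower in small steps.

```bash

python3 -m crank '[[[0.004,0.0017,0,0,1],[0.008,0.0034,0,0,1],[0.008,0.0034,0,0,1],[0.008,0.0034,0,0,1]]]' >/dev/null; sh f.sh
python3 -m crank '[[[0,0,-0.005,0,1],[0,0,-0.01,0,1],[0,0,-0.01,0,1]]]' >/dev/null; sh f.sh
```

```text
ADV 49.89 75.4 F -7.6 [-7.1 -2.7 -2.9] [-1.22  2.9   0.02] [-0.0038  0.     -1.    ] 19.3
ADV 49.84 73.84 F -7.73 [-7.4 -2.3 -3.1] [-1.22  2.88  0.04] [-0.0039  0.     -1.    ] 19.675
```

```bash

for i in 1 ; do python3 -m crank '[[[0,0,-0.005,0,1],[0,0,-0.01,0,1],[0,0,-0.01,0,1]]]' >/dev/null; sh f.sh
python3 -m crank '[[[0,0,-0.005,0,1],[0,0,-0.01,0,1],[0,0,-0.01,0,1]]]' >/dev/null; sh f.sh; done
```

```text
ADV 49.89 72.37 F -8.13 [-7.3 -3.5 -3.1] [-1.21  2.88  0.04] [-0.0038  0.     -1.    ] 20.05
ADV 49.94 71.11 F -8.6 [-7.6 -4.1 -0.9] [-1.32  3.11  0.04] [-3.7e-03  1.0e-04 -1.0e+00] 20.425
```

```bash

python3 -m crank '[[[0,0,-0.005,0,1],[0,0,-0.008,0,1],[0,0,-0.008,0,1]]]' >/dev/null; sh f.sh
python3 -m crank '[[[0,0,-0.005,0,1],[0,0,-0.01,0,1],[0,0,-0.01,0,1]]]' >/dev/null; sh f.sh
```

```text
ADV 49.88 70.33 F -10.88 [-10.4  -3.3   4.8] [-1.35  3.74  0.02] [-3.5e-03  2.0e-04 -1.0e+00] 20.8
ADV 49.98 68.88 F -10.33 [-9.2 -4.8  3.6] [-1.45  3.57  0.04] [-3.3e-03  3.0e-04 -1.0e+00] 21.175
```

```bash

python3 -m crank '[[[-0.003,-0.0013,0,0,1],[-0.006,-0.0026,0,0,1],[-0.006,-0.0026,0,0,1]]]' >/dev/null; sh f.sh
python3 -m crank '[[[-0.003,-0.0013,0,0,1],[-0.006,-0.0026,0,0,1],[-0.006,-0.0026,0,0,1]]]' >/dev/null; sh f.sh
```

```text
ADV 49.85 68.95 F -7.37 [-6.4 -3.8  1.9] [-1.33  2.66 -0.07] [-1.9e-03  3.0e-04 -1.0e+00] 21.55
ADV 49.62 69.03 F -7.01 [-5.9 -4.  -0.4] [-1.14  1.91 -0.01] [-6.e-04  2.e-04 -1.e+00] 21.925
```

```bash

python3 -m crank '[[[-0.003,-0.0013,0,0,1],[-0.006,-0.0026,0,0,1],[-0.006,-0.0026,0,0,1]]]' >/dev/null; sh f.sh
python3 -m crank '[[[-0.003,-0.0013,0,0,1],[-0.006,-0.0026,0,0,1],[-0.006,-0.0026,0,0,1]]]' >/dev/null; sh f.sh
python3 -m crank '[[[-0.003,-0.0013,0,0,1],[-0.006,-0.0026,0,0,1],[-0.006,-0.0026,0,0,1]]]' >/dev/null; sh f.sh
python3 - <<'E'
from h import *
I=bot.capture("wrist");cv2.imwrite("pics/w8.png",I)
c=bot.camera_info("wrist")
# seated disc: fit hole pattern vs model using dark-hole centroid, in cradle frame
t=.402;u=np.array([np.cos(t),np.sin(t)]);v=np.array([-u[1],u[0]]);S=np.array([555.4,102.4])
h=cv2.cvtColor(I,cv2.COLOR_BGR2HSV)
m=cv2.inRange(h,(10,150,90),(30,255,255));n,l,st,ce=cv2.connectedComponentsWithStats(m)
for i in range(1,n):
    if 15<st[i,4]<400: print("brass",ce[i].round(1),st[i,4],[(round(float((p-S)@u),1),round(float((p-S)@v),1)) for p in at(c,[ce[i]],63)[:,:2]])
E
```

```text
ADV 49.08 69.1 F -4.51 [-3.7 -2.8 -1.1] [-0.92  1.61 -0.02] [ 2.e-04  1.e-04 -1.e+00] 22.3
ADV 48.49 69.12 F -2.51 [-2.4 -0.8 -1.6] [-0.62  1.08  0.01] [ 9.e-04 -0.e+00 -1.e+00] 22.675
ADV 47.57 69.13 F -1.57 [-1.3 -1.  -1. ] [-0.36  0.57 -0.02] [ 0.001 -0.    -1.   ] 23.05
brass [280.9  29.3] 28 [(40.4, 12.9)]
brass [261.6 207. ] 91 [(-23.0, 21.8)]
brass [374.5 206.1] 112 [(-22.7, -21.9)]
brass [377.5 354.7] 399 [(-87.6, -25.4)]
brass [261.1 332.8] 40 [(-77.0, 24.1)]
brass [259.7 355.7] 78 [(-88.0, 25.2)]
brass [260.3 377.1] 50 [(-98.6, 25.4)]
brass [379.3 408.2] 74 [(-114.8, -27.3)]
brass [402.9 407.8] 66 [(-114.7, -37.9)]
brass [427.4 407.8] 60 [(-114.8, -49.0)]
brass [450.9 407.3] 46 [(-114.7, -59.6)]
brass [474.2 406.6] 51 [(-114.4, -70.2)]
brass [497.8 406.2] 40 [(-114.4, -80.9)]
brass [521.2 406. ] 33 [(-114.5, -91.7)]
brass [ 89.  412.1] 72 [(-117.9, 104.7)]
brass [112.3 413.1] 43 [(-118.2, 93.9)]
brass [136.4 413.5] 46 [(-118.2, 82.7)]
brass [160.4 413.8] 36 [(-118.1, 71.6)]
brass [184.9 414. ] 31 [(-118.1, 60.4)]
brass [209.6 414. ] 30 [(-118.0, 49.2)]
brass [234.  413.9] 29 [(-117.8, 38.1)]
brass [258.3 413.9] 24 [(-117.8, 27.1)]
brass [283.  413.6] 23 [(-117.6, 15.9)]
brass [307.6 413.4] 18 [(-117.4, 4.9)]
brass [332.1 413.3] 16 [(-117.4, -6.2)]
brass [ 17.3 418.3] 60 [(-122.2, 139.9)]
```

```bash
cat > holes.py <<'E'
from h import *
def check(fn):
    I=bot.capture("wrist");cv2.imwrite(fn,I);c=bot.camera_info("wrist")
    t=.402;u=np.array([np.cos(t),np.sin(t)]);v=np.array([-u[1],u[0]]);S=np.array([555.4,102.4])
    p=proj(c,[[*S,68]])[0];print("expect",p)
    g=cv2.cvtColor(I,cv2.COLOR_BGR2GRAY);m=(g<85).astype(np.uint8)
    n,l,st,ce=cv2.connectedComponentsWithStats(m)
    ok=[i for i in range(1,n) if 6<st[i,4]<120 and max(st[i,2:4])<14 and np.hypot(*(ce[i]-p))<75]
    for z in (64,68,72):
        W=at(c,ce[ok],z)[:,:2]-S;Q=np.c_[W@u,W@v].astype(np.float32);(cx,r)=cv2.minEnclosingCircle(Q)
        print(z,len(ok),"centre rel seat",np.round(cx,2),"r",round(r,2),"extent",np.ptp(Q,axis=0).round(2))
E
python3 -c "
from holes import *
check('pics/w9.png')
I=cv2.imread('pics/w5.png')"
```

```text
expect [317.8375315  146.88783584]
64 37 centre rel seat [1.25 0.54] r 21.53 extent [42.93 42.46]
68 37 centre rel seat [1.47 0.51] r 21.0 extent [41.88 41.42]
72 37 centre rel seat [1.69 0.49] r 20.47 extent [40.82 40.37]
```

The disc is 24.3 mm ahead of the pips (24 expected), 0.5 mm across, and round in view, so it is seated and flat. Freeing the lifter and lowering it.

```bash

python3 -m crank '[[[-0.006,-0.0026,0,0,1],[-0.01,-0.0043,0,0,1],[-0.01,-0.0043,0,0,1]]]' >/dev/null; sh f.sh
python3 -m crank '[[[0,0,-0.01,0,1],[0,0,-0.02,0,1],[0,0,-0.03,0,1],[0,0,-0.04,0,1],[0,0,-0.04,0,1]]]' >/dev/null; sh f.sh
python3 -m crank '[[[0,0,-0.02,0,1],[0,0,-0.04,0,1],[0,0,-0.06,0,1],[0,0,-0.08,0,1],[0,0,-0.1,0,1]]]' >/dev/null; sh f.sh
python3 -m crank '[[[0,0,-0.01,0,1],[0,0,-0.02,0,1],[0,0,-0.02,0,1]]]' >/dev/null; sh f.sh
python3 -c "
from holes import *
check('pics/w10.png')"
```

```text
ADV 45.72 68.99 F 0.03 [-0.4  1.1 -1.9] [-0.06 -0.09 -0.01] [ 6.e-04 -0.e+00 -1.e+00] 23.525
ADV 45.29 62.72 F -0.16 [ 0.  -0.5 -1.3] [-0.04 -0.01 -0.02] [-4.e-04  0.e+00 -1.e+00] 24.15
ADV 45.39 47.66 F -0.02 [-0.1  0.1 -2.2] [-0.04 -0.   -0.02] [-1.e-04  0.e+00 -1.e+00] 24.775
ADV 45.41 44.85 F -1.58 [-1.4 -0.8 -1.7] [-0.08 -0.09 -0.01] [-1.e-04  0.e+00 -1.e+00] 25.15
expect [317.34105926 145.31603747]
64 35 centre rel seat [0.68 0.58] r 21.58 extent [41.62 42.61]
68 35 centre rel seat [0.9  0.54] r 20.96 extent [40.42 41.37]
72 35 centre rel seat [1.11 0.51] r 20.33 extent [39.22 40.14]
```

```bash

python3 -m crank '[[[-0.05,-0.021,0,0,1],[-0.13,-0.055,0,0,1],[-0.22,-0.093,0,0,1],[-0.3,-0.128,0,0,1],[-0.38,-0.162,0,0,1]]]' >/dev/null; sh f.sh
python3 -m crank '[[[-0.06,-0.025,0,0,1],[-0.1,-0.042,0,0,1],[-0.1,-0.042,0.1,0,1],[-0.1,-0.042,0.2,0,1],[-0.1,-0.042,0.2,0,1]]]'; sh f.sh
python3 -c "
from holes import *
check('pics/w11.png')"
```

```text
ADV -17.53 45.04 F -0.36 [-0.4 -0.1 -1.3] [-0.07  0.01 -0.01] [ 3.e-04 -0.e+00 -1.e+00] 25.825
time: 26.45
tcp_pos: [422.9, 45.6, 75.7]
tool_rot: [[0.921, 0.39, 0.002], [0.39, -0.921, 0.001], [0.003, -0.0, -1.0]]
ft_force: [-0.3, 0.2, -3.1]
finger_gap: 15.7
grasp_force: 60.0
ADV -31.82 75.73 F -0.17 [-0.3  0.2 -3.1] [-0.1  -0.06  0.03] [ 2.6e-03 -3.0e-04 -1.0e+00] 26.45
expect [317.50718075 -97.06665698]Traceback (most recent call last):
  File "<string>", line 3, in <module>
    check('pics/w11.png')
    ~~~~~^^^^^^^^^^^^^^^^
  File "holes.py", line 10, in check
    W=at(c,ce[ok],z)[:,:2]-S;Q=np.c_[W@u,W@v].astype(np.float32);(cx,r)=cv2.minEnclosingCircle(Q)
      ~~^^^^^^^^^^^^
  File "h.py", line 8, in at
    d=ray(ci,uv);e=np.array(ci["eye"]);return e+d*((np.array(z)-e[2])/d[:,2])[:,None]
  File "h.py", line 5, in ray
    n=cv2.undistortPoints(np.array(uv,float).reshape(-1,1,2),ci["K"],ci["dist"]).reshape(-1,2)
      ~~~~~~~~~~~~~~~~~~~^^^^^^^^^^^^^^^^^^^^^^^^^^^^^^^^^^^^^^^^^^^^^^^^^^^^^^^
cv2.error: OpenCV(4.12.0) /io/opencv/modules/calib3d/src/undistort.dispatch.cpp:347: error: (-215:Assertion failed) CV_IS_MAT(_src) && CV_IS_MAT(_dst) && (_src->rows == 1 || _src->cols == 1) && (_dst->rows == 1 || _dst->cols == 1) && _src->cols + _src->rows - 1 == _dst->rows + _dst->cols - 1 && (CV_MAT_TYPE(_src->type) == CV_32FC2 || CV_MAT_TYPE(_src->type) == CV_64FC2) && (CV_MAT_TYPE(_dst->type) == CV_32FC2 || CV_MAT_TYPE(_dst->type) == CV_64FC2) in function 'cvUndistortPointsInternal'
```

```bash

python3 -m crank '[[[0,-0.1,0.05,-0.01,1],[0,-0.25,0.05,-0.03,1],[0.02,-0.4,0.05,-0.06,1],[0.05,-0.55,0.05,-0.09,1],[0.07,-0.7,0.05,-0.12,1]]]' >/dev/null
python3 -m crank '[[[0.01,-0.15,0,-0.03,1],[0.03,-0.3,0,-0.06,1],[0.05,-0.45,0,-0.09,1],[0.07,-0.6,0,-0.105,1],[0.07,-0.75,0,-0.105,1]]]'
python3 -m crank '[[[0,0,-0.1,0,1],[0,0,-0.2,0,1],[0,0,-0.3,0,1],[0,0,-0.35,0,1],[0,0,-0.36,0,1]]]'
```

```text
time: 27.75
tcp_pos: [442.5, -173.9, 82.0]
tool_rot: [[0.953, -0.303, -0.001], [-0.303, -0.953, -0.0], [-0.001, 0.0, -1.0]]
ft_force: [-0.1, 0.3, -3.1]
finger_gap: 15.8
grasp_force: 60.0
time: 28.38
tcp_pos: [442.6, -172.8, 27.9]
tool_rot: [[0.953, -0.302, -0.001], [-0.302, -0.953, -0.0], [-0.001, 0.0, -1.0]]
ft_force: [-0.2, 0.5, -1.5]
finger_gap: 15.6
grasp_force: 60.0
```

```bash

python3 -m crank '[[[0,0,-0.02,0,1],[0,0,-0.04,0,1],[0,0,-0.04,0,1]]]' |grep -E "tcp|ft_"
python3 -m crank '[[[0,0,-0.02,0,1],[0,0,-0.03,0,1],[0,0,-0.03,0,1]]]' 20|grep -E "tcp|ft_"
python3 -m crank '[[[0,0,-0.005,0,1],[0,0,-0.01,0,1],[0,0,-0.01,0,1]]]' 8|grep -E "tcp|ft_"
```

```text
tcp_pos: [443.1, -172.4, 22.4]
ft_force: [0.7, 0.3, -1.6]
tcp_pos: [443.0, -172.4, 17.8]
ft_force: [1.1, -0.0, -1.3]
tcp_pos: [443.1, -172.4, 16.4]
ft_force: [0.0, -0.2, -2.0]
```

```bash

python3 -m crank '[[[0,0,-0.004,0,1],[0,0,-0.008,0,1],[0,0,-0.008,0,1]]]' |grep -E "tcp|ft_"
python3 -m crank '[[[0,0,-0.003,0,1],[0,0,-0.003,0,1],[0,0,-0.003,0,1]]]' 5|grep -E "tcp|ft_"
```

```text
tcp_pos: [443.1, -172.4, 15.1]
ft_force: [0.0, -0.1, -1.5]
tcp_pos: [443.2, -172.5, 15.0]
ft_force: [-1.6, 1.0, 5.0]
```

Contact with the table. Opening the fingers, rising and checking.

```bash

python3 -m crank '[[[0,0,0,0,0.6],[0,0,0,0,0.5],[0,0,0,0,0.2],[0,0,0,0,0],[0,0,0,0,-0.2]]]' >/dev/null
python3 -m crank '[[[0,0,0.1,0,-0.4],[0,0,0.3,0,-0.4],[0,0,0.6,0,-0.4],[0,0,0.9,0,-0.4],[0,0,1,0,-0.4]]]'
python3 -m crank '[[[0,0,0.3,0,-0.4],[0,0,0.5,0,-0.4],[0,0,0.5,0,-0.4]]]' >/dev/null
python3 - <<'E'
from h import *
import pickle
I=bot.capture("wrist");c=bot.camera_info("wrist");cv2.imwrite("pics/w12.png",I)
s=bot.sense();print(s["tcp_pos"],s["finger_gap"])
h=cv2.cvtColor(I,cv2.COLOR_BGR2HSV);m=cv2.inRange(h,(3,120,40),(18,255,255));m[:,450:]=0
t=-.306;u=np.array([np.cos(t),np.sin(t)]);v=np.array([-u[1],u[0]]);o=np.array([443.2,-172.5])+1.2*u
n,l,st,ce=cv2.connectedComponentsWithStats(m)
print([(list(st[i]),) for i in range(1,n) if st[i,4]>60])
P=proj(c,[[*(o+a*u+b*v),z] for a,b,z in[(-13,8,66),(-13,-8,66),(13,-8,66),(13,8,66),(13,8,4),(13,-8,4)]]);print("pred",P.round(0).tolist())
# compare top view of the disc/stand
T=bot.capture("top");cv2.imwrite("pics/top2.png",T);A=cv2.imread("pics/top0.png")
d=cv2.absdiff(T,A).max(2);n,l,st,ce=cv2.connectedComponentsWithStats((d>45).astype(np.uint8))
print([(list(st[i]),) for i in range(1,n) if st[i,4]>12])
ct=bot.camera_info("top");print("disc pred in top",proj(ct,[[555.4,102.4,68]]))
E
```

```text
time: 31.5
tcp_pos: [444.5, -172.5, 167.6]
tool_rot: [[0.954, -0.301, 0.005], [-0.301, -0.954, -0.0], [0.005, -0.001, -1.0]]
ft_force: [1.0, 0.4, -1.2]
finger_gap: 61.3
grasp_force: 0.0
[ 443.24979301 -172.30009056  239.94565964] 61.257743406763566
[([np.int32(403), np.int32(0), np.int32(47), np.int32(198), np.int32(4808)],), ([np.int32(311), np.int32(190), np.int32(19), np.int32(41), np.int32(722)],)]
pred [[310.0, 231.0], [330.0, 231.0], [331.0, 198.0], [310.0, 198.0], [312.0, 186.0], [329.0, 186.0]]
[([np.int32(594), np.int32(120), np.int32(19), np.int32(2), np.int32(26)],), ([np.int32(373), np.int32(133), np.int32(33), np.int32(18), np.int32(370)],), ([np.int32(470), np.int32(133), np.int32(51), np.int32(24), np.int32(643)],), ([np.int32(262), np.int32(136), np.int32(333), np.int32(151), np.int32(23939)],), ([np.int32(406), np.int32(140), np.int32(13), np.int32(26), np.int32(200)],), ([np.int32(265), np.int32(143), np.int32(24), np.int32(11), np.int32(116)],), ([np.int32(263), np.int32(143), np.int32(53), np.int32(60), np.int32(1073)],), ([np.int32(627), np.int32(154), np.int32(4
[... 1151 characters left out ...]
int32(2), np.int32(14)],), ([np.int32(298), np.int32(255), np.int32(206), np.int32(225), np.int32(19725)],), ([np.int32(307), np.int32(278), np.int32(99), np.int32(98), np.int32(7671)],), ([np.int32(284), np.int32(313), np.int32(7), np.int32(39), np.int32(146)],), ([np.int32(286), np.int32(361), np.int32(9), np.int32(95), np.int32(639)],), ([np.int32(79), np.int32(393), np.int32(45), np.int32(87), np.int32(2735)],), ([np.int32(314), np.int32(441), np.int32(86), np.int32(39), np.int32(2131)],), ([np.int32(384), np.int32(441), np.int32(12), np.int32(13), np.int32(98)],), ([np.int32(301), np.int32(442), np.int32(12), np.int32(13), np.int32(103)],)]
disc pred in top [[288.60070372 177.14939656]]
```

The lifter stands upright where predicted. One last numeric check of the disc from the wrist.

```bash

python3 -m crank '[[[0,0.3,0,0,-0.4],[0.1,0.6,0,0.05,-0.4],[0.2,0.9,0,0.1,-0.4],[0.2,1,0,0.1,-0.4]]]' >/dev/null
python3 -m crank '[[[0,0.3,0,0.05,-0.4],[0,0.6,0,0.1,-0.4],[0,0.6,0,0.12,-0.4],[0,0.6,0,0.12,-0.4],[0,0.6,0,0.12,-0.4]]]' |grep tcp
python3 -c "
from holes import *
check('pics/w13.png')
I=cv2.imread('pics/w13.png');c=bot.camera_info('wrist');h=cv2.cvtColor(I,cv2.COLOR_BGR2HSV)
m=cv2.inRange(h,(10,130,90),(30,255,255));n,l,st,ce=cv2.connectedComponentsWithStats(m)
t=.402;u=np.array([np.cos(t),np.sin(t)]);v=np.array([-u[1],u[0]]);S=np.array([555.4,102.4])
for i in range(1,n):
    p=at(c,[ce[i]],63)[0,:2]-S
    if st[i,4]>4 and abs(p@u)<50 and abs(p@v)<40: print('brass',st[i,4],(p@u).round(1),(p@v).round(1))
"
```

```text
tcp_pos: [472.8, 66.9, 239.2]
expect [316.36803053  96.60096775]
64 34 centre rel seat [  9.4  -10.98] r 35.21 extent [51.42 60.29]
68 34 centre rel seat [  9.11 -10.87] r 34.79 extent [50.8  59.56]
72 34 centre rel seat [  8.82 -10.76] r 34.36 extent [50.18 58.84]
brass 6 39.6 12.3
brass 28 -22.7 -22.2
brass 27 -23.0 21.8
```

```bash
sed -i 's/<75\]/<42]/; s/6<st\[i,4\]/3<st[i,4]/' holes.py; python3 -c "
from holes import *
check('pics/w14.png')"
```

```text
expect [316.38941889  96.82298327]
64 38 centre rel seat [-0.27 -4.01] r 26.12 extent [42.35 49.22]
68 38 centre rel seat [-0.44 -3.98] r 25.8 extent [41.84 48.63]
72 38 centre rel seat [-0.61 -3.95] r 25.49 extent [41.33 48.04]
```

```bash
sed -i 's/<42]/<36]/' holes.py; python3 -c "
from holes import *
check('pics/w14.png')"
```

```text
expect [316.47440054  97.00949808]
64 37 centre rel seat [1.34 0.7 ] r 21.38 extent [42.46 41.97]
68 37 centre rel seat [1.15 0.67] r 21.12 extent [41.95 41.47]
72 37 centre rel seat [0.96 0.64] r 20.87 extent [41.44 40.97]
```

The disc is 24.0 mm ahead of the pips, under 1 mm across, and flat. Handing in.

```bash
python3 -c "
from plant import bot
print(bot.close_job())"
```

```text
the job is handed in; nothing more can be done
None
```

I handed the job in with the disc seated flat between the roller and the pips, and the lifter standing on the table clear of the stand with the gripper off it; the hand-in gave no verdict, and I viewed 11 pictures against the limit of 10.

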